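# Put the stapler and tape measure back in their labelled bays

### The job

Somebody left the stapler in the tape measure's bay of the bench organiser; each bay's label shows the outline of the tool that belongs there. First put the stapler into its own bay, then stand the tape measure from the bench upright in its own, both set down without dropping them, fully down on the bay floor, and released. Leave the cutter in its bay and the other things on the bench where they are.

Things in the scene. Friction and masses are not known exactly. Their poses are not given: they have to be found in the camera images.
- organiser: black fixed base plate 250 x 290 x 6 mm lying on the worktop, with three alike bays side by side along its y, 90 mm apart; which bay is at the left, middle or right varies. Origin on the worktop, at the middle bay's centre; x points away from the robot along the bays. Its top is 6 mm above the worktop.
- bay_stapler: aluminium tray bay, fixed, inside 158 mm (x) by 42 mm (y); origin at centre of underside, floor top 3 mm above it; walls 3 mm thick, 14 mm above the floor (7 mm over the middle 50 mm of the long sides). x along its length, away from the robot. At its -x end, to 128 mm out and 26 mm up, a sloping white label with the black outline of a stapler. Empty at the start.
- bay_tape: aluminium tray bay, fixed, inside 158 mm (x) by 42 mm (y); origin at centre of underside, floor top 3 mm above it; walls 3 mm thick, 14 mm above the floor (7 mm over the middle 50 mm of the long sides). x along its length, away from the robot. At its -x end, to 128 mm out and 26 mm up, a sloping white label with the black outline of a tape measure. Holds the stapler at the start.
- bay_cutter: aluminium tray bay, fixed, inside 158 mm (x) by 42 mm (y); origin at centre of underside, floor top 3 mm above it; walls 3 mm thick, 14 mm above the floor (7 mm over the middle 50 mm of the long sides). x along its length, away from the robot. At its -x end, to 128 mm out and 26 mm up, a sloping white label with the black outline of a cutter. Holds the cutter.
- stapler: rigid red and black stapler, 36 x 145 x 42 mm (x, y, z), 0.24 kg. Origin at centre of underside, y along it to the nose, z up. Base 36 mm wide, 7 mm high; the arm above, good to grip, is 26 mm wide, 16 to 42 mm up, y -31 to +71 mm. Starts upright on the floor of the tape measure's bay, nose away from the robot; in its own bay either way round is right.
- tape_measure: yellow pocket tape measure standing upright on the bench, 33 x 68 x 61 mm (x, y, z), about 0.16 kg. Origin at the centre of its underside, z up, y along its length; its flat sides, 33 mm apart, face +-x. By itself it stands with a lean of about 0.04 rad along its length. It fits its bay lengthwise, standing, either way round and anywhere along the bay.
- cutter: orange snap-off cutter, 22 x 152 x 17 mm (x, y, z), lying loose in its own bay; leave it. Origin at the centre of its underside.
- glue_stick: glue stick with red cap standing on the bench, 28 mm in diameter, 98 mm high; leave it. Origin at the centre of its underside.
- tape_roll: thin roll of brown tape lying flat, 68 mm in diameter, 26 mm high; leave it. Origin at the centre of its underside.
- note_block: yellow block of notes, 77 x 77 x 29 mm; leave it. Origin at the centre of its underside.
Things that resemble listed ones, but are neither listed nor needed, are in the scene too. There is more than one size of the stapler; the one meant has the size given above.

How it is judged (in metres and radians):
On the way, in this order (a step that is already met when the one before it is completed fails the run):
1. the stapler lies in its own bay, released (x of stapler in the frame of bay_stapler between -0.012 and 0.012 m and y of stapler in the frame of bay_stapler between -0.008 and 0.008 m and z of stapler in the frame of bay_stapler between -0.001 and 0.008 m and angle between stapler's own z axis and vertical below 0.15 rad and angle between the y axis of stapler and the x axis of bay_stapler, either way round below 0.15 rad and linear speed of stapler below 0.02 m/s and contact force between the fingers and stapler below 0.2 N), for 0.2 s.
2. the tape measure stands in its own bay, released (x of tape_measure in the frame of bay_tape between -0.055 and 0.055 m and y of tape_measure in the frame of bay_tape between -0.01 and 0.01 m and z of tape_measure in the frame of bay_tape between -0.001 and 0.008 m and angle between tape_measure's own z axis and vertical below 0.15 rad and angle between the y axis of tape_measure and the x axis of bay_tape, either way round below 0.15 rad and linear speed of tape_measure below 0.02 m/s and contact force between the fingers and tape_measure below 0.2 N), for 0.2 s.
At the end, for the whole second after the job is handed in: Stapler in its own bay (12 mm along, 8 mm across of centre) and tape measure upright in its own (55 mm along, 10 mm across), each under 8 mm above the bay underside, lengthwise and upright to 0.15 rad, released, at rest; cutter, glue stick, tape roll, note block within 20 mm of their start (all of step 1 and all of step 2 and distance of each of cutter, glue_stick, tape_roll, note_block from where it was at the start of the episode below 0.02 m); the robot touches nothing.
It fails at once if the cutter is moved by more than 20 mm (distance of cutter from where it was at the start of the episode above 0.02 m).
It fails at once if the glue stick, tape roll or note block is moved by more than 20 mm, or the glue stick tipped over (distance of any of glue_stick, tape_roll, note_block from where it was at the start of the episode above 0.02 m or angle between glue_stick's own z axis and vertical above 0.5 rad).
It fails at once if the stapler is dropped from more than about 2 cm (falls free of the fingers faster than 0.65 m/s) (linear speed of stapler above 0.65 m/s and contact force between the fingers and stapler below 0.1 N).
It fails at once if the tape measure is dropped from more than about 2 cm (falls free of the fingers faster than 0.65 m/s) (linear speed of tape_measure above 0.65 m/s and contact force between the fingers and tape_measure below 0.1 N).
It also fails if it takes over 64 s, if anything falls off the work surface, if the arm or the gripper's body presses on something with over 40 N, if the wrist force passes 120 N, or if a joint passes its speed limit or range.

### The arm

A 6-joint arm with a two-finger parallel gripper is mounted at the origin on a cart in front of the work surface, level with it; the furniture and walls round the work are solid. World frame = base frame: x ahead of the robot, y to its left, z up, the work surface at z = 0. Lengths are in mm, angles in rad, forces in N, time in s.
With the tool pointing down it reaches from about 300 to 950 mm from the base axis. Payload 3.1 kg.
Tool frame: the origin (TCP) lies on the centre line of the jaws, within the pads' length; the fingertips stand 22 mm ahead of it and the grasp point (between the pads) lies 3 mm ahead of it; z points along the fingers, y is the line along which they close (so a half turn about z gives the same grasp; the last joint's range is limited). The gripper opens to 85 mm and grips with 20 to 120 N. Pads are 22 mm wide; open, the fingers measure 114 mm over their backs; the gripper's body (76 mm by 85 mm) begins 54 mm behind the grasp point. The pads swing forward as they close: fully open they stand 13 mm farther back than shut.
Start: joints at [1.219, 0.308, 1.634, -0, 1.2, -0.07], TCP at [173.829, 600.346, 253.272] pointing down, gripper open.
Joint ranges: [-3.06, 3.06], [-0.79, 1.96], [0.05, 2.63], [-1.19, 4.34], [0.05, 2.64], [-2.94, 2.94]. Speed limits (rad/s): [2.79, 2.79, 3.14, 3.14, 3.14, 3.14].

### API

Orientations are given as a unit quaternion [w, x, y, z].
In Python, from plant import bot, imaging, spotter gives the robot as it stands.
- The arm moves only by the tool apply_moves, never from a script. Its argument "deltas" is a list of rows, each an object of numbers: "gripper": the opening, from 0 (shut) to 1 (fully open); "dx", "dy", "dz": the shift along the world's x, y, z in fractions of the full range, 1 being 80 cm; "roll": the turn about the world's z in shares of 120 degrees (1.0 is 120 degrees). In form: [{"gripper": .., "dx": .., "dy": .., "dz": .., "roll": ..}, ...]. A call has 1 to 5 rows; each row is the pose to reach, as a shift and turn from the pose commanded when the call began; what a row does not reach only later rows make up. A row lasts 1/12 s, in which the tool goes at most 41.7 mm and 7.16 degrees, less where a joint would pass 70% of its speed; a pose out of reach is approached as far as the arm can. A shift or turn number past 1, either way, is cut back to 1. A call with a gripper value outside its range is refused whole. The fingers move at their own pace and stop on an object; "squeeze" is the grip in N (left out, the last holds). Time passes only in rows, so rows that repeat a pose let the fingers close. It gives the time, the measured TCP pose, the force, the opening and the grip force at its end, in the units of the state.
- bot.get_obs(): the state, without advancing time (a new reading comes with each control period).
- imaging.capture(name): name is "scene" or "top"; returns a dict with "frame" (480x640x3 uint8, blue, green, red), "fx", "fy", "cx", "cy" (pixels), "k1" (the pictures are not rectified: a ray, as slopes to the right and down, at radius r is drawn at 1 + k1 r^2 times it, then the intrinsics apply), "R" (3x3) and "t" (3): a world point X has camera coordinates R X + t. Camera axes: x right, y down, z forward; pixel columns grow to the right and rows downward; lengths in mm; the calibration is good to about 2 mm. A picture is of the moment at which its call begins. There is no depth.
- bot.close_job(): hands the job in; it is judged then, once.
Trained networks look in a picture, given as the dict that the camera call returned (one of the last four; its "shot" number tells which), for a name from the list of things; names that differ only in an ending like _2 or _b are one class to them, and where a whole thing is asked for, a point or a joint stands for the part that bears it (a point fixed in the world has none). Each returns a list of dicts, best first, with "score" (0 to 1); they miss things now and then, are a little off and sometimes report something else, mostly with a low value. They report only what shows in the picture. A call takes as long as a camera call. They do not tell look-alikes from the thing itself.
- spotter.spot_in(query, picture): "bbox" ([centre column, centre row, width, height] in pixels, round what is visible of it).
- spotter.outline_of(query, picture): "region" (480x640 bool, what is visible of it) and "bbox" ([centre column, centre row, width, height] in pixels, round what is visible of it).
The state is a dict: "time_s": time; "q": joint angles; "qvel": joint speeds; "effort": joint torques, N m; "tool_pos": TCP position; "tool_rot": TCP orientation; "force": force on the tool from outside, world axes, zero at the start; "ft_torque": the same for the moment, N m; "finger_gap": finger opening in mm; "grasp_force": force on a finger pad.
Only numpy, scipy, OpenCV 4.12 (cv2) and the standard library are available. Lean on these libraries where they do the work, as an engineer would, in place of code of your own. Each camera call takes 0.05 s, during which the arm holds its last target. There are 200 camera calls.

## Working session

There is one attempt and no reset: what is moved stays moved. The work goes in short steps, Python scripts to look and compute and a tool call to move; the robot and the scene stay as the last step left them, time stands still between calls to the robot, and variables do not carry over. Pictures are saved under pics/ and viewed, at most 13 in all, crops included, and the job is handed in when it is done.

Besides the shell and the picture viewer there is one more tool, called after ">>>" as name(argument=value, ...), one argument or row to a line, values as JSON. apply_moves: Moves the arm, as the interface text tells. Its arguments: {"type":"object","properties":{"deltas":{"type":"array"},"squeeze":{"type":"number"}},"required":["deltas"]}

```bash
mkdir -p pics
cat > h.py <<'E'
import numpy as np, cv2
from plant import bot, imaging, spotter
def ray(P,uv):
    K=np.array([[P["fx"],0,P["cx"]],[0,P["fy"],P["cy"]],[0,0,1.]])
    n=cv2.undistortPoints(np.array([[uv]],float),K,np.array([P["k1"],0,0,0.]))[0,0]
    R=np.array(P["R"]);t=np.array(P["t"])
    return -R.T@t, R.T@np.array([n[0],n[1],1])
def at(P,uv,z):
    c,d=ray(P,uv); return c+d*(z-c[2])/d[2]
def proj(P,X):
    K=np.array([[P["fx"],0,P["cx"]],[0,P["fy"],P["cy"]],[0,0,1.]])
    r=cv2.Rodrigues(np.array(P["R"],float))[0]
    return cv2.projectPoints(np.array(X,float).reshape(-1,1,3),r,np.array(P["t"],float),K,np.array([P["k1"],0,0,0.]))[0][:,0]
E
python3 - <<'E'
from h import *
for n in ("top","scene"):
    P=imaging.capture(n); cv2.imwrite(f"pics/{n}0.png",P["frame"]); print(n,np.round(ray(P,(320,240))[0]))
    for q in ("stapler","tape_measure","cutter","glue_stick","tape_roll","note_block","bay_stapler","bay_tape","bay_cutter","organiser"):
        for d in spotter.spot_in(q,P)[:3]: print(q,round(d["score"],2),np.round(d["bbox"]),np.round(at(P,d["bbox"][:2],20)))
print(bot.get_obs())
E
```

```text
top [ 499. -109. 1075.]
stapler 0.92 [161. 180.  50.  17.] [719. 239.  20.]
stapler 0.71 [445. 220.  22.  20.] [ 643. -387.   20.]
stapler 0.7 [149. 251.  46.  16.] [563. 257.  20.]
tape_measure 0.55 [401. 281.  29.  30.] [ 508. -290.   20.]
cutter 0.96 [303. 244.  16.  71.] [585. -77.  20.]
glue_stick 0.78 [443. 220.  22.  19.] [ 642. -383.   20.]
tape_roll 0.77 [380. 198.  32.  34.] [ 687. -243.   20.]
note_block 0.93 [488. 262.  50.  45.] [ 552. -482.   20.]
bay_stapler 0.84 [262. 255.  35.  96.] [559.  11.  20.]
bay_tape 0.66 [261. 255.  36.  92.] [558.  13.  20.]
bay_tape 0.65 [217. 253.  36.  98.] [561. 107.  20.]
bay_tape 0.35 [218. 246.  17.  62.] [577. 105.  20.]
bay_cutter 0.97 [302. 253.  33.  93.] [564. -75.  20.]
organiser 0.87 [260. 253. 134. 114.] [562.  15.  20.]
scene [ 146. -974.  645.]
stapler 0.94 [278. 209.  46.  27.] [585. 120.  20.]
stapler 0.61 [254. 194.  21.  17.] [552. 242.  20.]
stapler 0.56 [303. 190.  18.  16.] [712. 209.  20.]
tape_measure 0.78 [315. 290.  22.  31.] [ 509. -280.   20.]
cutter 0.85 [304. 240.  52.  16.] [577. -76.  20.]
glue_stick 0.66 [
[... 492 characters left out ...]
': 1.1, 'q': array([ 1.21928691e+00,  3.08076898e-01,  1.63381414e+00, -1.28066204e-05,
        1.19966590e+00, -6.96807331e-02]), 'qvel': array([ 5.99910293e-06,  1.03707740e-03, -4.14081727e-04, -1.01993941e-03,
        7.55991434e-05, -5.68401734e-04]), 'effort': array([-6.54310188e-04, -4.15307593e+01, -2.77080506e+01, -2.47461830e-04,
        1.13949911e-03, -6.24960904e-06]), 'tool_pos': array([173.84180032, 600.34666439, 253.27967516]), 'tool_rot': array([9.56920615e-06, 1.40446155e-01, 9.90088318e-01, 1.62187101e-05]), 'force': array([0.51248835, 0.42986974, 0.19646827]), 'ft_torque': array([-0.02729271, -0.04276437, -0.00379596]), 'grasp_force': 0.0, 'finger_gap': 85.57067236632147}
```

View pics/top0.png

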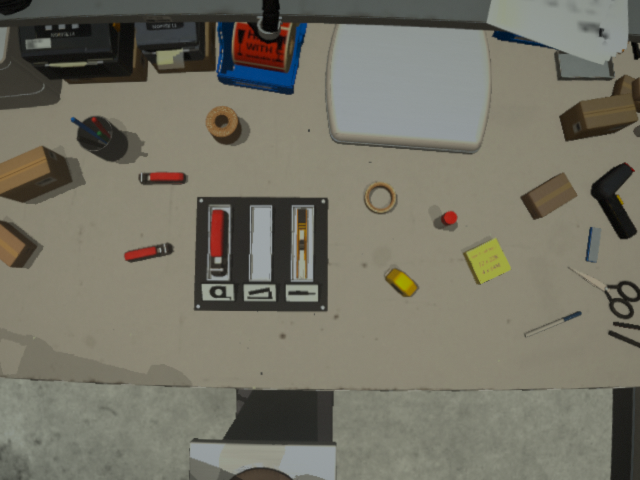

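View pics/scene0.png

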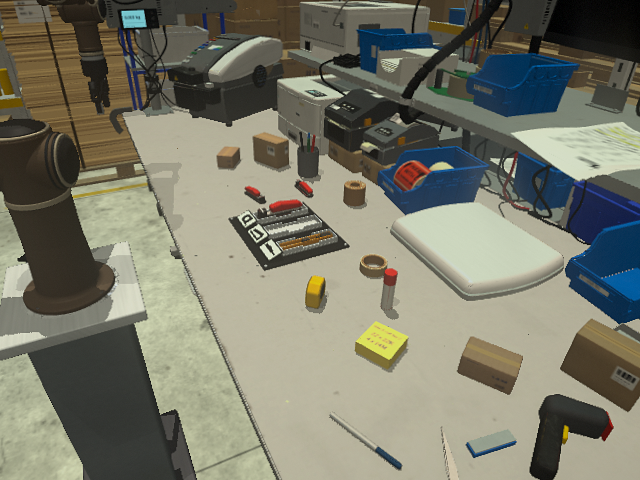

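Top view: tape bay on the left (col 218, holding the big red stapler), stapler bay in the middle (261, empty), cutter bay on the right (302). The yellow tape measure is at (401,281). The small staplers at (161,178) and (149,252) are look-alikes. Next I'll fit the poses precisely.

```bash
cat >> h.py <<'E'
from scipy.optimize import minimize
def box(sx,sy,z0,z1,y0=None):
    y=(-sy/2,sy/2) if y0 is None else y0
    return np.array([[a,b,c] for a in(-sx/2,sx/2) for b in y for c in(z0,z1)])
def sil(P,parts,p):
    m=np.zeros((480*8,640*8),np.uint8) if False else np.zeros((480,640),np.uint8)
    c,s=np.cos(p[2]),np.sin(p[2]); R=np.array([[c,-s,0],[s,c,0],[0,0,1]])
    for b in parts:
        uv=proj(P,b@R.T+[p[0],p[1],0])
        h=cv2.convexHull((uv*256).astype(np.int32).reshape(-1,1,2))
        cv2.fillPoly(m,[h],255,cv2.LINE_AA,8)
    return m/255.
def fit(views,parts,p0):
    # views: list of (P, mask)
    def cost(v):
        p=[v[0],v[1],v[2]/100]
        return sum(np.abs(cv2.GaussianBlur(sil(P,parts,p),(0,0),1)-cv2.GaussianBlur(m.astype(float),(0,0),1)).sum()/m.sum() for P,m in views)
    v0=[p0[0],p0[1],p0[2]*100]; 
    best=minimize(cost,v0,method="Nelder-Mead",options=dict(initial_simplex=np.array([v0]+[np.add(v0,d) for d in([12,0,0],[0,12,0],[0,0,20])]),xatol=.05,fatol=1e-4))
    return best.x/[1,1,100],best.fun
TAPE=[box(33,68,0,61)]
ORG=[box(250,290,0,6)]
STP=lambda z:[box(36,145,z,z+7),box(26,102,z+16,z+42,(-31,71))]
E
python3 - <<'E'
from h import *
T=imaging.capture("top");S=imaging.capture("scene")
def masks(q,near,z):
    out=[]
    for P in(T,S):
        L=[d for d in spotter.outline_of(q,P) if np.linalg.norm(at(P,d["bbox"][:2],z)[:2]-near)<60]
        out.append((P,L[0]["region"]) if L else None); print(q,L and (L[0]["score"],L[0]["bbox"],L[0]["region"].sum()))
    return [o for o in out if o]
for q,near,z,parts,yaws in(("organiser",(560,13),6,ORG,[0]),("tape_measure",(508,-287),30,TAPE,[0,.6,1.2,-.6]),("stapler",(577,105),30,STP(9),[-1.57]),("cutter",(580,-77),20,[box(22,152,9,26)],[-1.57])):
    m=masks(q,near,z)
    for sub in [m]+([[v] for v in m] if len(m)>1 else []):
        r=[fit(sub,parts,(*near,y)) for y in yaws]; b=min(r,key=lambda a:a[1]); print(q,len(sub),np.round(b[0],3),round(b[1],3))
f=T["frame"]; a=cv2.resize(f[185:315,185:340],None,fx=5,fy=4.6,interpolation=2); cv2.imwrite("pics/c1.png",a[:598])
np.savez("base.npz",T=T["frame"],S=S["frame"])
E
```

```text
organiser (0.81, [259.4, 252.7, 133.4, 115.0], np.int64(7798))
organiser (0.83, [287.1, 237.9, 121.9, 60.4], np.int64(1856))
organiser 2 [5.64675e+02 1.51770e+01 1.00000e-02] 2.678
organiser 1 [5.63316e+02 1.48830e+01 3.10000e-02] 0.978
organiser 1 [5.62616e+02 1.55100e+01 3.00000e-02] 1.7
tape_measure (0.59, [400.2, 280.1, 25.4, 29.3], np.int64(504))
tape_measure (0.93, [313.5, 291.0, 19.7, 34.2], np.int64(544))
tape_measure 2 [ 507.813 -282.73    -0.63 ] 0.762
tape_measure 1 [ 509.927 -282.799    2.372] 0.384
tape_measure 1 [ 507.984 -280.555   -0.591] 0.365
stapler (0.93, [219.7, 244.9, 18.7, 66.9], np.int64(1007))
stapler (0.78, [280.3, 209.4, 45.0, 26.6], np.int64(580))
stapler 2 [582.308 105.811  -1.591] 0.805
stapler 1 [581.435 105.199  -1.553] 0.32
stapler 1 [584.313 114.834  -1.734] 0.389
cutter (0.95, [301.3, 243.2, 17.0, 68.4], np.int64(692))
cutter (0.65, [305.7, 238.8, 50.6, 17.8], np.int64(319))
cutter 2 [586.691 -73.885  -1.512] 1.052
cutter 1 [586.184 -73.582  -1.548] 0.213
cutter 1 [583.034 -77.744  -1.418] 0.801
```

View pics/c1.png

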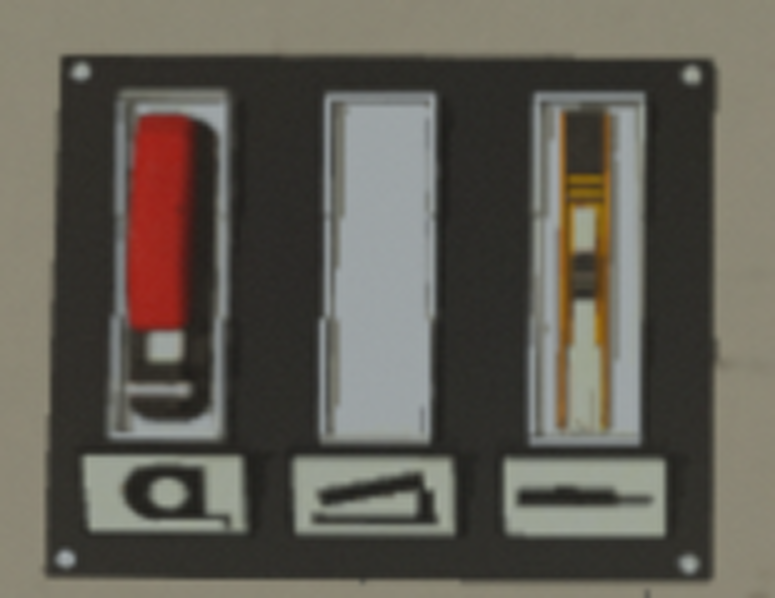

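The crop confirms the labels, left to right: tape, stapler, cutter. Next I'll measure the bay frames and stapler by colour threshold.

Run:
```python
from h import *
T=imaging.capture("top"); f=T["frame"]; hsv=cv2.cvtColor(f,cv2.COLOR_BGR2HSV)
w=np.zeros((480,640),np.uint8)
# plate: dark vs bench, filled
g=f.max(2); d=np.zeros_like(g); d[190:318,188:335]=(g<110)[190:318,188:335]
cs=max(cv2.findContours(d,0,1)[0],key=cv2.contourArea); pm=cv2.drawContours(np.zeros_like(g),[cs],-1,1,-1)>0
print("plate",fit([(T,pm)],ORG,(563,15,0.03)))
# bays: holes of dark region
lab=(pm&(g>95)).astype(np.uint8); lab[282:]=0
k=cv2.morphologyEx(lab,cv2.MORPH_CLOSE,np.ones((3,3)))
for c in cv2.findContours(k,0,1)[0]:
    if cv2.contourArea(c)<800: continue
    m=cv2.drawContours(np.zeros_like(g),[c],-1,1,-1)>0; x=cv2.boundingRect(c)
    p0=at(T,(x[0]+x[2]/2,x[1]+x[3]/2),15)
    print("bay",x,np.round(p0),fit([(T,m)],[box(164,48,6,23)],(*p0[:2],0.03)))
red=((hsv[...,1]>150)&((hsv[...,0]<8)|(hsv[...,0]>172))); r2=np.zeros_like(red); r2[195:290,200:240]=red[195:290,200:240]
uv=np.argwhere(r2)[:,::-1]; print("red",uv.min(0),uv.max(0),[np.round(at(T,u,51),1) for u in (uv.min(0)-.5,uv.max(0)+.5)])
rr=cv2.minAreaRect(np.array([at(T,u,51)[:2] for u in uv],np.float32)); print(rr)
for q in("bay_stapler","bay_tape"):
    for o in spotter.outline_of(q,T)[:1]:
        print(q,o["bbox"],fit([(T,o["region"])],[box(164,48,6,23)],(577,13 if q=="bay_stapler" else 103,.03)))
```

```text
plate (array([5.62842218e+02, 1.43891470e+01, 1.28165416e-02]), np.float64(0.011553377001766804))
bay (291, 205, 23, 77) [585. -76.  15.] (array([ 5.86776096e+02, -7.58457661e+01,  3.87566133e-03]), np.float64(0.07961930811340301))
bay (249, 205, 23, 76) [585.  15.  15.] (array([5.84505741e+02, 1.46813250e+01, 3.07961278e-02]), np.float64(0.12270458935400438))
bay (207, 205, 24, 76) [583. 105.  15.] (array([5.84127095e+02, 1.05358296e+02, 2.71395666e-02]), np.float64(0.10351793683391779))
red [211 210] [223 256] [array([650.8, 118.6,  51. ]), array([552.1,  87.3,  51. ])]
((601.528076171875, 102.85107421875), (97.23884582519531, 25.433725357055664), 2.190211534500122)
bay_stapler [259.3, 254.0, 34.4, 89.4] (array([5.46918896e+02, 1.38297415e+01, 1.52215475e-02]), np.float64(0.2947738256166602))
bay_tape [215.4, 253.5, 35.0, 100.7] (array([5.39289107e+02, 1.05799048e+02, 2.54583842e-02]), np.float64(1.0257367732091291))
```

Units first: shifts go in shares of 80 cm and turns go in shares of 120 degrees. So -14.5 cm / 80 = -0.1813, 2.5 cm / 80 = 0.0313, 16.9 degrees / 120 = 0.1408.

>>> apply_moves(
  deltas=[
    {"gripper":0.55,"dx":0.0313,"dy":-0.0363,"dz":0,"roll":0.0333},
    {"gripper":0.55,"dx":0.0625,"dy":-0.0725,"dz":0,"roll":0.0667},
    {"gripper":0.55,"dx":0.0938,"dy":-0.1088,"dz":0,"roll":0.1},
    {"gripper":0.55,"dx":0.125,"dy":-0.145,"dz":0,"roll":0.1408},
    {"gripper":0.55,"dx":0.1563,"dy":-0.1813,"dz":0,"roll":0.1408},
  ],
  squeeze=60,
)

```text
time_s: 2.17
tool_pos: [299.6, 454.0, 253.4]
tool_rot: [0.0, -0.008, 1.0, 0.0]
force: [0.3, 0.5, 0.7]
finger_gap: 46.8
grasp_force: 0.0
```

In the tool's units: -14.5 cm / 80 = -0.1813, 12.5 cm / 80 = 0.1563.

>>> apply_moves(
  deltas=[
    {"gripper":0.55,"dx":0.0313,"dy":-0.0363,"dz":0,"roll":0},
    {"gripper":0.55,"dx":0.0625,"dy":-0.0725,"dz":0,"roll":0},
    {"gripper":0.55,"dx":0.0938,"dy":-0.1088,"dz":0,"roll":0},
    {"gripper":0.55,"dx":0.125,"dy":-0.145,"dz":0,"roll":0},
    {"gripper":0.55,"dx":0.1563,"dy":-0.1813,"dz":0,"roll":0},
  ],
)

```text
time_s: 2.58
tool_pos: [424.8, 308.8, 253.6]
tool_rot: [0.0, -0.007, 1.0, 0.0]
force: [0.2, 0.2, 0.8]
finger_gap: 47.0
grasp_force: 0.0
```

In the tool's units: -14.5 cm / 80 = -0.1813, 12.5 cm / 80 = 0.1563.

>>> apply_moves(
  deltas=[
    {"gripper":0.55,"dx":0.0313,"dy":-0.0363,"dz":0,"roll":0},
    {"gripper":0.55,"dx":0.0625,"dy":-0.0725,"dz":0,"roll":0},
    {"gripper":0.55,"dx":0.0938,"dy":-0.1088,"dz":0,"roll":0},
    {"gripper":0.55,"dx":0.125,"dy":-0.145,"dz":-0.025,"roll":0},
    {"gripper":0.55,"dx":0.1563,"dy":-0.1813,"dz":-0.05,"roll":0},
  ],
)

```text
time_s: 3.0
tool_pos: [549.6, 166.1, 216.3]
tool_rot: [0.002, -0.006, 1.0, 0.001]
force: [-0.3, -0.5, 0.4]
finger_gap: 46.9
grasp_force: 0.0
```

>>> apply_moves(
  deltas=[
    {"gripper":0.55,"dx":0.025,"dy":-0.0375,"dz":0,"roll":0},
    {"gripper":0.55,"dx":0.0513,"dy":-0.0763,"dz":-0.025,"roll":0},
    {"gripper":0.55,"dx":0.0513,"dy":-0.0763,"dz":-0.075,"roll":0},
    {"gripper":0.55,"dx":0.0513,"dy":-0.0763,"dz":-0.1125,"roll":0},
    {"gripper":0.55,"dx":0.0513,"dy":-0.0763,"dz":-0.125,"roll":0},
  ],
)

```text
time_s: 3.42
tool_pos: [584.5, 104.9, 109.5]
tool_rot: [-0.005, -0.006, 1.0, -0.0]
force: [-0.9, -1.2, -0.1]
finger_gap: 47.1
grasp_force: 0.0
```

Run:
```python
from h import *
T=imaging.capture("top");S=imaging.capture("scene")
a=cv2.resize(T["frame"][175:325,170:340],None,fx=3,fy=3); b=cv2.resize(S["frame"][150:300,200:370],None,fx=3,fy=3)
v=np.hstack([a,b]); v=cv2.resize(v,(800,353)); cv2.imwrite("pics/c2.png",v); print(bot.get_obs()["tool_pos"])
```

```text
[585.59305734 106.07154465 111.85719793]
```

View pics/c2.png

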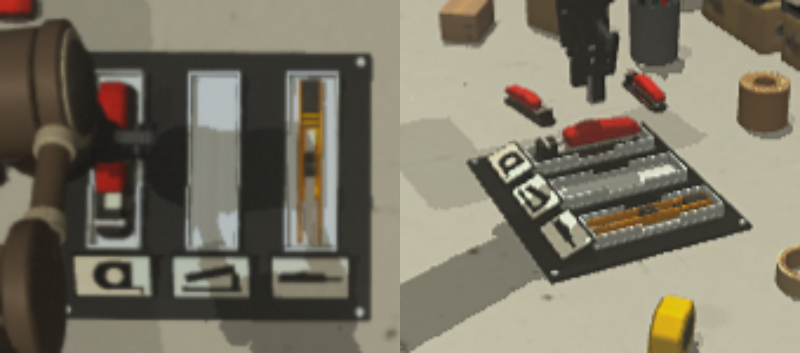

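In the tool's units: -2.5 cm / 80 = -0.0313, -1.5 cm / 80 = -0.0188.

>>> apply_moves(
  deltas=[
    {"gripper":0.55,"dx":0,"dy":0,"dz":0,"roll":0},
    {"gripper":0.55,"dx":0,"dy":0,"dz":-0.0188,"roll":0},
    {"gripper":0.55,"dx":0,"dy":0,"dz":-0.0313,"roll":0},
    {"gripper":0.55,"dx":0,"dy":0,"dz":-0.0313,"roll":0},
    {"gripper":0.55,"dx":0,"dy":0,"dz":-0.0313,"roll":0},
  ],
)

```text
time_s: 3.93
tool_pos: [588.3, 106.9, 90.6]
tool_rot: [0.0, -0.007, 1.0, 0.0]
force: [-0.1, 0.6, -0.6]
finger_gap: 46.9
grasp_force: 0.0
```

>>> apply_moves(
  deltas=[
    {"gripper":0.55,"dx":0.0025,"dy":-0.0038,"dz":-0.0188,"roll":0},
    {"gripper":0.55,"dx":0.0025,"dy":-0.0038,"dz":-0.0375,"roll":0},
    {"gripper":0.55,"dx":0.0025,"dy":-0.0038,"dz":-0.0525,"roll":0},
    {"gripper":0.55,"dx":0.0025,"dy":-0.0038,"dz":-0.0575,"roll":0},
    {"gripper":0.55,"dx":0.0025,"dy":-0.0038,"dz":-0.0575,"roll":0},
  ],
)

```text
time_s: 4.35
tool_pos: [589.2, 103.4, 42.8]
tool_rot: [-0.001, -0.007, 1.0, -0.0]
force: [-0.2, 0.2, -0.6]
finger_gap: 47.0
grasp_force: 0.0
```

>>> apply_moves(
  deltas=[
    {"gripper":0.42,"dx":0,"dy":0,"dz":0,"roll":0},
    {"gripper":0.36,"dx":0,"dy":0,"dz":0,"roll":0},
    {"gripper":0.2,"dx":0,"dy":0,"dz":0,"roll":0},
    {"gripper":0.1,"dx":0,"dy":0,"dz":0,"roll":0},
    {"gripper":0.1,"dx":0,"dy":0,"dz":0,"roll":0},
  ],
  squeeze=50,
)

```text
time_s: 4.77
tool_pos: [591.1, 103.5, 44.8]
tool_rot: [0.001, -0.007, 1.0, 0.0]
force: [0.0, 0.3, 4.1]
finger_gap: 25.1
grasp_force: 50.3
```

In the tool's units: 4 cm / 80 = 0.05, 3 cm / 80 = 0.0375.

>>> apply_moves(
  deltas=[
    {"gripper":0.1,"dx":0,"dy":0,"dz":0.0063,"roll":0},
    {"gripper":0.1,"dx":0,"dy":0,"dz":0.0188,"roll":0},
    {"gripper":0.1,"dx":0,"dy":0,"dz":0.0375,"roll":0},
    {"gripper":0.1,"dx":0,"dy":0,"dz":0.05,"roll":0},
    {"gripper":0.1,"dx":0,"dy":0,"dz":0.05,"roll":0},
  ],
)

```text
time_s: 5.18
tool_pos: [591.9, 103.7, 86.4]
tool_rot: [0.002, -0.007, 1.0, 0.0]
force: [1.1, -0.6, -2.0]
finger_gap: 24.9
grasp_force: 49.4
```

Run:
```python
from h import *
S=imaging.capture("scene");o=bot.get_obs();print(o["tool_pos"],o["finger_gap"],o["force"])
T=imaging.capture("top")
a=cv2.resize(T["frame"][175:325,170:340],None,fx=3,fy=3); b=cv2.resize(S["frame"][150:300,200:370],None,fx=3,fy=3)
v=cv2.resize(np.hstack([a,b]),(800,353)); cv2.imwrite("pics/c3.png",v)
```

```text
[591.33261508 103.548254    85.29790766] 25.18450423124594 [ 1.15210162 -0.3136197  -2.91326437]
```

View pics/c3.png

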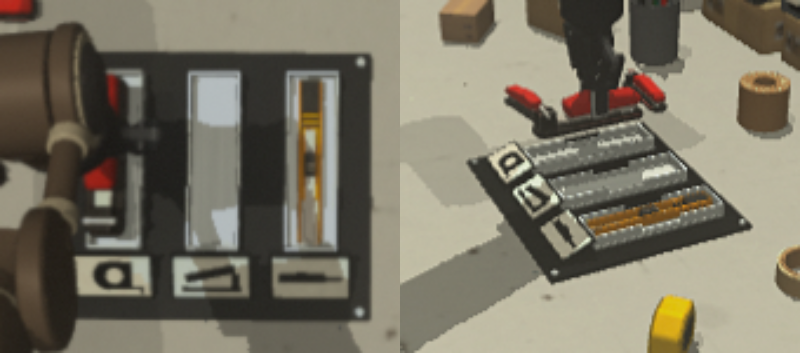

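In the tool's units: -8.9 cm / 80 = -0.1113, -7.8 cm / 80 = -0.0975.

>>> apply_moves(
  deltas=[
    {"gripper":0.1,"dx":0,"dy":-0.025,"dz":0,"roll":0},
    {"gripper":0.1,"dx":0.0025,"dy":-0.0625,"dz":0,"roll":0},
    {"gripper":0.1,"dx":0.0038,"dy":-0.0975,"dz":0,"roll":0},
    {"gripper":0.1,"dx":0.0038,"dy":-0.1113,"dz":0,"roll":0},
    {"gripper":0.1,"dx":0.0038,"dy":-0.1113,"dz":0,"roll":0},
  ],
)

```text
time_s: 5.7
tool_pos: [592.3, 11.9, 82.7]
tool_rot: [-0.001, -0.005, 1.0, -0.0]
force: [-0.4, 0.8, -3.2]
finger_gap: 25.1
grasp_force: 49.7
```

In the tool's units: -1.5 cm / 80 = -0.0188, -1 cm / 80 = -0.0125.

>>> apply_moves(
  deltas=[
    {"gripper":0.1,"dx":0,"dy":0,"dz":0,"roll":0},
    {"gripper":0.1,"dx":0,"dy":0,"dz":0,"roll":0},
    {"gripper":0.1,"dx":0,"dy":0,"dz":-0.0125,"roll":0},
    {"gripper":0.1,"dx":0,"dy":0,"dz":-0.0188,"roll":0},
    {"gripper":0.1,"dx":0,"dy":0,"dz":-0.0188,"roll":0},
  ],
)

```text
time_s: 6.12
tool_pos: [591.2, 15.4, 66.5]
tool_rot: [-0.002, -0.007, 1.0, 0.0]
force: [-0.4, 0.4, -2.9]
finger_gap: 24.9
grasp_force: 49.7
```

Run:
```python
from h import *
S=imaging.capture("scene");o=bot.get_obs();print(o["tool_pos"],o["finger_gap"],o["force"])
T=imaging.capture("top")
a=cv2.resize(T["frame"][190:290,190:300],None,fx=4,fy=4); b=cv2.resize(S["frame"][170:270,220:330],None,fx=4,fy=4)
v=cv2.resize(np.hstack([a,b]),(800,364)); cv2.imwrite("pics/c4.png",v)
```

```text
[591.57114086  15.29388481  67.07419745] 25.097502764786846 [-0.98187897  0.09118612 -2.7284532 ]
```

View pics/c4.png

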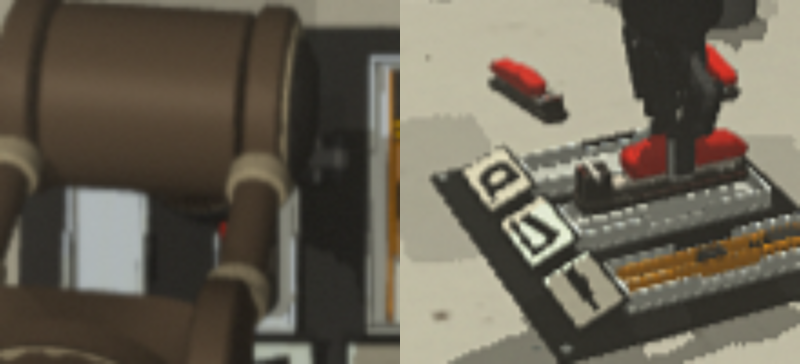

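In the tool's units: -1.2 cm / 80 = -0.015, -0.05 cm / 80 = -0.0006.

>>> apply_moves(
  deltas=[
    {"gripper":0.1,"dx":0.0025,"dy":-0.0006,"dz":0,"roll":0},
    {"gripper":0.1,"dx":0.0025,"dy":-0.0006,"dz":-0.0075,"roll":0},
    {"gripper":0.1,"dx":0.0025,"dy":-0.0006,"dz":-0.015,"roll":0},
    {"gripper":0.1,"dx":0.0025,"dy":-0.0006,"dz":-0.015,"roll":0},
    {"gripper":0.1,"dx":0.0025,"dy":-0.0006,"dz":-0.015,"roll":0},
  ],
)

```text
time_s: 6.63
tool_pos: [594.2, 13.9, 55.8]
tool_rot: [-0.001, -0.007, 1.0, 0.0]
force: [-0.4, 0.4, -3.5]
finger_gap: 24.7
grasp_force: 49.7
```

In the tool's units: -1 cm / 80 = -0.0125, -0.9 cm / 80 = -0.0113.

>>> apply_moves(
  deltas=[
    {"gripper":0.1,"dx":0,"dy":0.0006,"dz":-0.005,"roll":0},
    {"gripper":0.1,"dx":0,"dy":0.0006,"dz":-0.01,"roll":0},
    {"gripper":0.1,"dx":0,"dy":0.0006,"dz":-0.0113,"roll":0},
    {"gripper":0.1,"dx":0,"dy":0.0006,"dz":-0.0125,"roll":0},
    {"gripper":0.1,"dx":0,"dy":0.0006,"dz":-0.0125,"roll":0},
  ],
)

```text
time_s: 7.05
tool_pos: [594.8, 14.4, 46.3]
tool_rot: [-0.0, -0.007, 1.0, 0.0]
force: [-0.1, -0.5, -2.8]
finger_gap: 25.0
grasp_force: 49.8
```

In the tool's units: -0.2 cm / 80 = -0.0025, -0.1 cm / 80 = -0.0013.

>>> apply_moves(
  deltas=[
    {"gripper":0.1,"dx":0,"dy":0,"dz":-0.0013,"roll":0},
    {"gripper":0.1,"dx":0,"dy":0,"dz":-0.0025,"roll":0},
    {"gripper":0.1,"dx":0,"dy":0,"dz":-0.0025,"roll":0},
    {"gripper":0.1,"dx":0,"dy":0,"dz":-0.0025,"roll":0},
  ],
)

```text
time_s: 7.38
tool_pos: [595.3, 14.4, 45.0]
tool_rot: [0.0, -0.007, 1.0, -0.0]
force: [-0.3, -0.2, -1.9]
finger_gap: 25.0
grasp_force: 49.9
```

In the tool's units: -0.1 cm / 80 = -0.0013.

>>> apply_moves(
  deltas=[
    {"gripper":0.1,"dx":0,"dy":0,"dz":-0.0013,"roll":0},
    {"gripper":0.1,"dx":0,"dy":0,"dz":-0.0013,"roll":0},
    {"gripper":0.1,"dx":0,"dy":0,"dz":-0.0013,"roll":0},
  ],
)

```text
time_s: 7.63
tool_pos: [595.3, 14.4, 44.9]
tool_rot: [0.0, -0.007, 1.0, -0.0]
force: [-2.9, 0.6, 5.5]
finger_gap: 25.3
grasp_force: 51.0
```

>>> apply_moves(
  deltas=[
    {"gripper":0.4,"dx":0,"dy":0,"dz":0,"roll":0},
    {"gripper":0.5,"dx":0,"dy":0,"dz":0,"roll":0},
    {"gripper":0.55,"dx":0,"dy":0,"dz":0,"roll":0},
    {"gripper":0.55,"dx":0,"dy":0,"dz":0,"roll":0},
    {"gripper":0.55,"dx":0,"dy":0,"dz":0,"roll":0},
  ],
)

```text
time_s: 8.05
tool_pos: [595.2, 14.4, 43.6]
tool_rot: [0.0, -0.007, 1.0, -0.0]
force: [-0.8, 0.2, 0.3]
finger_gap: 47.0
grasp_force: 0.0
```

In the tool's units: 16 cm / 80 = 0.2, 13 cm / 80 = 0.1625.

>>> apply_moves(
  deltas=[
    {"gripper":0.55,"dx":0,"dy":0,"dz":0.025,"roll":0},
    {"gripper":0.55,"dx":0,"dy":0,"dz":0.0625,"roll":0},
    {"gripper":0.55,"dx":0,"dy":0,"dz":0.1125,"roll":0},
    {"gripper":0.55,"dx":0,"dy":0,"dz":0.1625,"roll":0},
    {"gripper":0.55,"dx":0,"dy":0,"dz":0.2,"roll":0},
  ],
)

```text
time_s: 8.47
tool_pos: [596.1, 14.3, 206.9]
tool_rot: [0.002, -0.007, 1.0, -0.0]
force: [1.0, 0.5, -0.2]
finger_gap: 46.7
grasp_force: 0.0
```

In the tool's units: -19 cm / 80 = -0.2375, -16 cm / 80 = -0.2, -35 degrees / 120 = -0.2917.

>>> apply_moves(
  deltas=[
    {"gripper":0.65,"dx":-0.0125,"dy":-0.05,"dz":0,"roll":-0.0583},
    {"gripper":0.65,"dx":-0.025,"dy":-0.1,"dz":0,"roll":-0.1167},
    {"gripper":0.65,"dx":-0.0375,"dy":-0.15,"dz":0,"roll":-0.175},
    {"gripper":0.65,"dx":-0.05,"dy":-0.2,"dz":0,"roll":-0.2333},
    {"gripper":0.65,"dx":-0.0625,"dy":-0.2375,"dz":0,"roll":-0.2917},
  ],
)

```text
time_s: 8.88
tool_pos: [544.5, -178.3, 204.0]
tool_rot: [0.001, 0.298, 0.955, -0.001]
force: [-0.7, -0.6, -0.1]
finger_gap: 55.3
grasp_force: 0.0
```

Run:
```python
from h import *
T=imaging.capture("top");S=imaging.capture("scene");o=bot.get_obs();print(o["tool_pos"],o["tool_rot"],o["time_s"])
for q,near,parts,yaws in(("stapler",(585,15),STP(9),[-1.57]),("tape_measure",(508,-282),TAPE,[-.6,-.8])):
  for P in(T,S):
    L=[d for d in spotter.outline_of(q,P) if np.linalg.norm(at(P,d["bbox"][:2],30)[:2]-near)<60]
    if L: print(q,L[0]["bbox"],[fit([(P,L[0]["region"])],parts,(*near,y)) for y in yaws])
hsv=cv2.cvtColor(T["frame"],cv2.COLOR_BGR2HSV); m=cv2.inRange(hsv,(20,110,90),(32,255,255)); m[:255]=0;m[300:]=0;m[:,:375]=0;m[:,425:]=0
print("yel",m.sum()/255,[fit([(T,m>0)],TAPE,(508,-282,y)) for y in(-.6,-.8)])
a=cv2.resize(T["frame"][190:300,190:440],None,fx=3,fy=3); b=cv2.resize(S["frame"][170:320,230:400],None,fx=2,fy=2)
v=np.zeros((600,750,3),np.uint8); v[:330,:750]=a; v[330:600,:340]=b[:270]; v[330:600,340:]=cv2.resize(T["frame"][262:302,378:426],(410,270),interpolation=0)
cv2.imwrite("pics/c5.png",v)
```

```text
[ 543.73761075 -180.00965585  203.77929555] [ 2.04847521e-04  2.97766690e-01  9.54638181e-01 -9.48307378e-04] 8.9833
stapler [260.6, 241.8, 18.7, 63.3] [(array([589.49297348,  16.44812067,  -1.56109668]), np.float64(0.19581608003604353))]
stapler [291.2, 222.9, 49.8, 29.4] [(array([586.49486565,  25.05682846,  -1.71940393]), np.float64(0.41954878071598223))]
tape_measure [316.9, 290.0, 20.1, 33.0] [(array([ 506.75281663, -284.79107119,   -0.58683318]), np.float64(0.40545524577837555)), (array([ 506.7133201 , -284.96870754,   -0.59001728]), np.float64(0.4052834299477137))]
yel 43.0 [(array([ 4.89461875e+02, -2.94107020e+02, -1.48295029e-01]), np.float64(13.860191518467856)), (array([ 505.81187401, -284.86266906,   -0.52990608]), np.float64(14.744368445052439))]
```

View pics/c5.png

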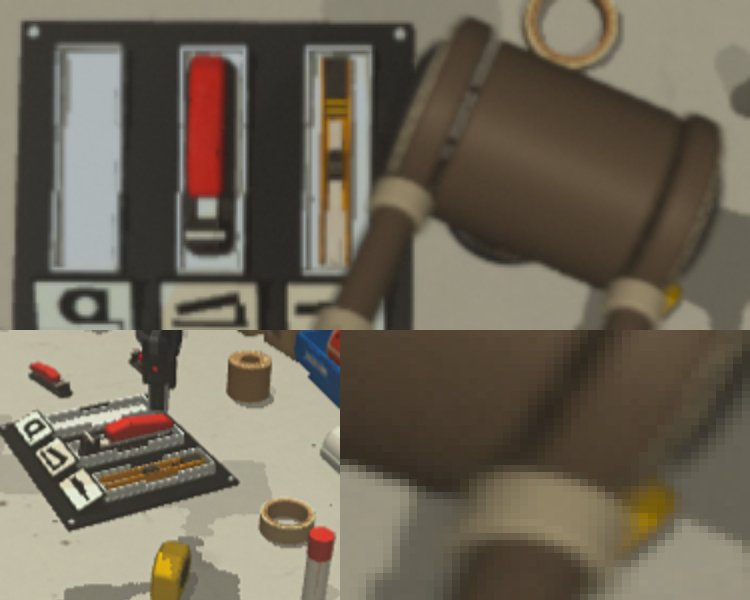

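Stapler is in its bay: arm in the centre at (210,130) in the crop, offset about 4 mm along. The arm hides the tape measure from above, so I'll measure it in the frames saved at the start.

Run:
```python
from h import *
B=np.load("base.npz"); V=[]
for n,k,(u0,u1,v0,v1) in(("top","T",(378,426,262,302)),("scene","S",(295,340,268,315))):
    P=imaging.capture(n); f=B[k]; c=f[v0:v1,u0:u1]
    # yellow paint: blue much lower than red
    d=c[...,2].astype(int)-c[...,0]; m=np.zeros((480,640),bool); m[v0:v1,u0:u1]=d>45
    n_,lb,st,_=cv2.connectedComponentsWithStats(m.astype(np.uint8)); m=lb==1+np.argmax(st[1:,4])
    V.append((P,m)); uv=np.argwhere(m)[:,::-1]; print(n,m.sum(),uv.min(0),uv.max(0))
for s in(V[:1],V[1:],V):
    print(min([fit(s,TAPE,(508,-283,y)) for y in(-.5,-.7,-.9)],key=lambda a:a[1]))
p=min([fit(V,TAPE,(508,-283,y)) for y in(-.5,-.7,-.9)],key=lambda a:a[1])[0]
o=[]
for (P,m),k,(u0,v0) in zip(V,"TS",((376,256),(290,262))):
    f=B[k].copy(); e=sil(P,TAPE,p)>.5; big=cv2.resize(f[v0:v0+50,u0:u0+50],(400,400),interpolation=0)
    for M,col in((e,(255,0,0)),(m,(0,255,0))):
        q=cv2.resize(M[v0:v0+50,u0:u0+50].astype(np.uint8),(400,400),interpolation=0); cv2.drawContours(big,cv2.findContours(q,0,1)[0],-1,col,1)
    o.append(big)
cv2.imwrite("pics/c6.png",np.hstack(o))
```

```text
top 485 [386 268] [416 296]
scene 469 [305 275] [324 307]
(array([ 507.54014602, -284.89843049,   -0.53721027]), np.float64(0.435571980665995))
(array([ 5.05689263e+02, -2.80436195e+02, -5.01120670e-01]), np.float64(0.49685701775721686))
(array([ 505.76025569, -286.06243579,   -0.52777016]), np.float64(0.9913892040848536))
```

View pics/c6.png

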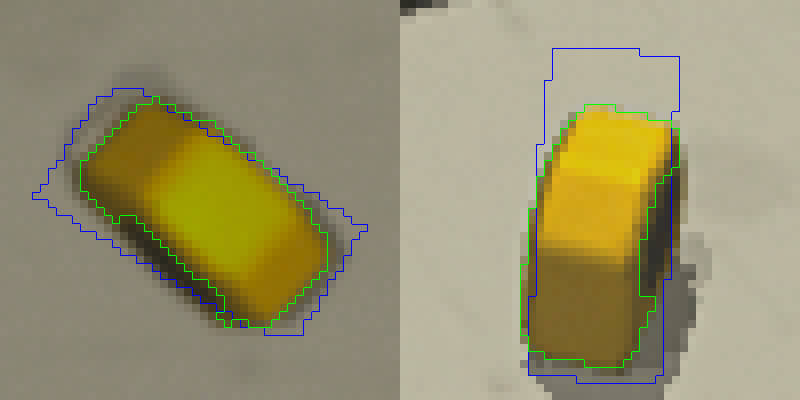

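Overlay: the tape measure's top corners are chamfered, so the plain box model is off. I'll refit with a chamfered band, which is the yellow part only.

```bash
cat > tm.py <<'E'
from h import *
def band(c,h,b=0):
    pr=[(-34,b),(-34,h),(-c,61),(c,61),(34,h),(34,b)]
    return [np.array([[x,*q] for x in(-16.5,16.5) for q in pr[i:i+2]]) for i in range(5)]
E
python3 - <<'E'
from tm import *
B=np.load("base.npz"); V=[]
for n,k,(u0,u1,v0,v1) in(("top","T",(378,426,262,302)),("scene","S",(295,340,268,315))):
    P=imaging.capture(n); f=B[k].astype(int); d=f[...,2]-f[...,0]; m=np.zeros((480,640),bool); m[v0:v1,u0:u1]=(d>50)[v0:v1,u0:u1]
    n_,lb,st,_=cv2.connectedComponentsWithStats(m.astype(np.uint8)); V.append((P,lb==1+np.argmax(st[1:,4])))
for c,h in((10,35),(15,35),(15,40),(20,40),(10,25)):
    print(c,h)
    for s in(V[:1],V[1:],V):
        r=min([fit(s,band(c,h,6),(508,-283,y)) for y in(-.5,-.7)],key=lambda a:a[1]); print("  ",np.round(r[0],2),round(r[1],3))
E
```

```text
10 35
   [ 505.05 -287.63   -0.71] 0.239
   [ 504.06 -286.27   -0.57] 0.198
   [ 504.12 -287.08   -0.6 ] 0.483
15 35
   [ 502.59 -290.56   -0.65] 0.233
   [ 503.   -287.86   -0.57] 0.272
   [ 504.6  -288.9    -0.64] 0.514
15 40
   [ 501.7  -290.45   -0.69] 0.245
   [ 503.3  -287.09   -0.57] 0.256
   [ 504.75 -288.72   -0.63] 0.551
20 40
   [ 505.66 -285.76   -0.75] 0.257
   [ 504.12 -285.82   -0.57] 0.309
   [ 505.56 -286.39   -0.65] 0.599
10 25
   [ 503.4 -288.6   -0.7] 0.203
   [ 504.26 -285.58   -0.58] 0.217
   [ 504.24 -288.64   -0.63] 0.446
```

In the tool's units: -10.7 cm / 80 = -0.1338, -3.9 cm / 80 = -0.0488, -35 degrees / 120 = -0.2917.

>>> apply_moves(
  deltas=[
    {"gripper":0.7,"dx":-0.0125,"dy":-0.025,"dz":0,"roll":-0.0583},
    {"gripper":0.7,"dx":-0.025,"dy":-0.05,"dz":0,"roll":-0.1167},
    {"gripper":0.7,"dx":-0.0375,"dy":-0.075,"dz":0,"roll":-0.175},
    {"gripper":0.7,"dx":-0.0488,"dy":-0.1,"dz":0,"roll":-0.2333},
    {"gripper":0.7,"dx":-0.0488,"dy":-0.1338,"dz":0,"roll":-0.2917},
  ],
)

```text
time_s: 9.8
tool_pos: [504.8, -281.3, 203.3]
tool_rot: [-0.001, 0.57, 0.822, 0.0]
force: [-0.1, -0.2, 0.2]
finger_gap: 59.4
grasp_force: 0.0
```

In the tool's units: -35 degrees / 120 = -0.2917.

>>> apply_moves(
  deltas=[
    {"gripper":0.7,"dx":0,"dy":0,"dz":0,"roll":-0.0583},
    {"gripper":0.7,"dx":0,"dy":0,"dz":0,"roll":-0.1167},
    {"gripper":0.7,"dx":0,"dy":0,"dz":0,"roll":-0.175},
    {"gripper":0.7,"dx":0,"dy":0,"dz":0,"roll":-0.2333},
    {"gripper":0.7,"dx":0,"dy":0,"dz":0,"roll":-0.2917},
  ],
)

```text
time_s: 10.22
tool_pos: [506.5, -281.9, 203.6]
tool_rot: [-0.0, 0.791, 0.612, 0.0]
force: [0.6, 0.3, 0.3]
finger_gap: 60.1
grasp_force: 0.0
```

In the tool's units: -10 cm / 80 = -0.125, -8 cm / 80 = -0.1, -21.9 degrees / 120 = -0.1825.

>>> apply_moves(
  deltas=[
    {"gripper":0.7,"dx":0,"dy":0,"dz":-0.025,"roll":-0.0583},
    {"gripper":0.7,"dx":0,"dy":0,"dz":-0.0625,"roll":-0.1167},
    {"gripper":0.7,"dx":0,"dy":0,"dz":-0.1,"roll":-0.1825},
    {"gripper":0.7,"dx":0,"dy":0,"dz":-0.125,"roll":-0.1825},
    {"gripper":0.7,"dx":0,"dy":0,"dz":-0.125,"roll":-0.1825},
  ],
)

```text
time_s: 10.63
tool_pos: [502.8, -279.4, 98.6]
tool_rot: [-0.005, 0.891, 0.454, -0.003]
force: [-1.3, 1.0, -0.5]
finger_gap: 59.7
grasp_force: 0.0
```

Run:
```python
from h import *
S=imaging.capture("scene");T=imaging.capture("top");o=bot.get_obs();print(o["tool_pos"],o["tool_rot"],o["time_s"]);q=o["tool_rot"]
a=2*np.degrees(np.arctan2(q[2],q[1]))-90;print("closing deg",a)
cv2.imwrite("pics/c7.png",np.hstack([cv2.resize(S["frame"][230:330,260:360],(400,400)),cv2.resize(T["frame"][230:330,350:450],(400,400))]))
```

```text
[ 505.98637849 -281.68451134  103.13341247] [-8.30552320e-04  8.91132229e-01  4.53742722e-01 -4.50807806e-04] 10.7333
closing deg -36.03183819044165
```

View pics/c7.png

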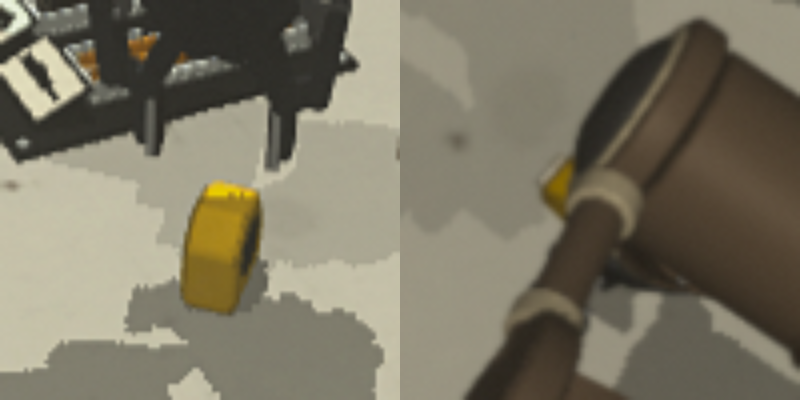

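In the tool's units: -4.5 cm / 80 = -0.0563, -3 cm / 80 = -0.0375.

>>> apply_moves(
  deltas=[
    {"gripper":0.7,"dx":-0.0013,"dy":-0.0063,"dz":0,"roll":0},
    {"gripper":0.7,"dx":-0.0013,"dy":-0.0063,"dz":-0.0188,"roll":0},
    {"gripper":0.7,"dx":-0.0013,"dy":-0.0063,"dz":-0.0375,"roll":0},
    {"gripper":0.7,"dx":-0.0013,"dy":-0.0063,"dz":-0.0563,"roll":0},
    {"gripper":0.7,"dx":-0.0013,"dy":-0.0063,"dz":-0.0563,"roll":0},
  ],
)

```text
time_s: 11.15
tool_pos: [504.7, -287.6, 58.3]
tool_rot: [-0.0, 0.891, 0.453, -0.0]
force: [-1.1, 0.7, -0.3]
finger_gap: 59.5
grasp_force: 0.0
```

In the tool's units: -1.8 cm / 80 = -0.0225, -1 cm / 80 = -0.0125.

>>> apply_moves(
  deltas=[
    {"gripper":0.7,"dx":0,"dy":0,"dz":-0.0125,"roll":0},
    {"gripper":0.7,"dx":0,"dy":0,"dz":-0.0225,"roll":0},
    {"gripper":0.7,"dx":0,"dy":0,"dz":-0.0225,"roll":0},
    {"gripper":0.7,"dx":0,"dy":0,"dz":-0.0225,"roll":0},
    {"gripper":0.6,"dx":0,"dy":0,"dz":-0.0225,"roll":0},
  ],
  squeeze=40,
)

```text
time_s: 11.57
tool_pos: [505.5, -287.9, 41.2]
tool_rot: [0.0, 0.892, 0.453, 0.0]
force: [-0.1, -0.1, -0.3]
finger_gap: 51.7
grasp_force: 0.0
```

In the tool's units: -0.1 cm / 80 = -0.0013.

>>> apply_moves(
  deltas=[
    {"gripper":0.5,"dx":0,"dy":0,"dz":-0.0013,"roll":0},
    {"gripper":0.44,"dx":0,"dy":0,"dz":-0.0013,"roll":0},
    {"gripper":0.38,"dx":0,"dy":0,"dz":-0.0013,"roll":0},
    {"gripper":0.2,"dx":0,"dy":0,"dz":-0.0013,"roll":0},
    {"gripper":0.2,"dx":0,"dy":0,"dz":-0.0013,"roll":0},
  ],
  squeeze=40,
)

```text
time_s: 11.98
tool_pos: [505.2, -287.7, 40.2]
tool_rot: [0.0, 0.892, 0.453, 0.0]
force: [-0.8, 0.0, 3.0]
finger_gap: 32.2
grasp_force: 38.4
```

>>> apply_moves(
  deltas=[
    {"gripper":0.2,"dx":0,"dy":0,"dz":0,"roll":0},
    {"gripper":0.2,"dx":0,"dy":0,"dz":0,"roll":0},
    {"gripper":0.2,"dx":0,"dy":0,"dz":0,"roll":0},
  ],
)

```text
time_s: 12.23
tool_pos: [505.2, -287.7, 40.2]
tool_rot: [0.0, 0.892, 0.453, 0.0]
force: [-0.5, 1.5, 5.4]
finger_gap: 32.0
grasp_force: 38.7
```

In the tool's units: 11 cm / 80 = 0.1375, 9 cm / 80 = 0.1125.

>>> apply_moves(
  deltas=[
    {"gripper":0.2,"dx":0,"dy":0,"dz":0.0125,"roll":0},
    {"gripper":0.2,"dx":0,"dy":0,"dz":0.0375,"roll":0},
    {"gripper":0.2,"dx":0,"dy":0,"dz":0.075,"roll":0},
    {"gripper":0.2,"dx":0,"dy":0,"dz":0.1125,"roll":0},
    {"gripper":0.2,"dx":0,"dy":0,"dz":0.1375,"roll":0},
  ],
)

```text
time_s: 12.65
tool_pos: [505.9, -288.1, 152.2]
tool_rot: [0.001, 0.892, 0.453, 0.001]
force: [1.2, -0.5, -0.5]
finger_gap: 32.2
grasp_force: 38.7
```

Run:
```python
from h import *
S=imaging.capture("scene");o=bot.get_obs();print(o["tool_pos"],o["finger_gap"],o["grasp_force"],o["force"])
cv2.imwrite("pics/c8.png",cv2.resize(S["frame"][190:340,230:430],(800,600)))
```

```text
[ 508.22318838 -289.59776575  156.23113181] 32.13458756930329 38.73403519512067 [ 0.60307432 -0.8917594   0.77711118]
```

View pics/c8.png

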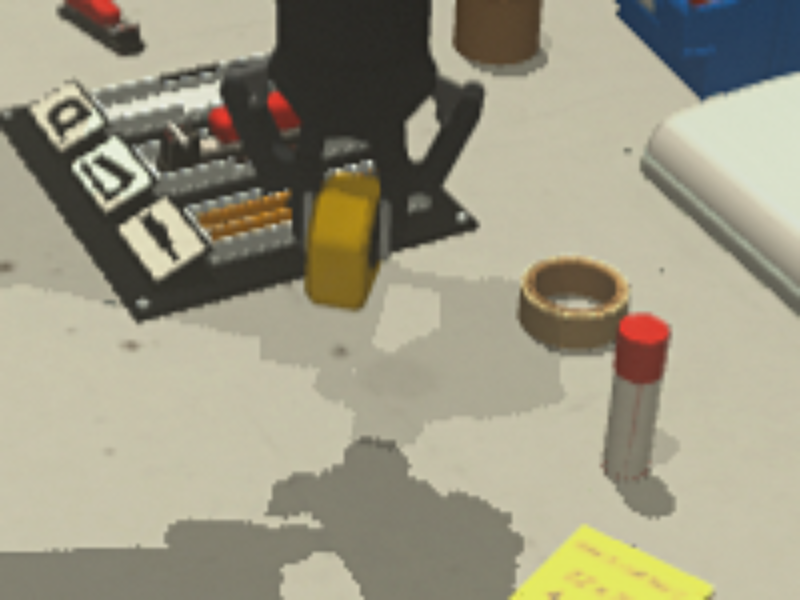

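In the tool's units: 15.5 cm / 80 = 0.1938, 12 cm / 80 = 0.15, -29 degrees / 120 = -0.2417.

>>> apply_moves(
  deltas=[
    {"gripper":0.2,"dx":0.0063,"dy":0.025,"dz":0,"roll":-0.0417},
    {"gripper":0.2,"dx":0.0125,"dy":0.0625,"dz":0,"roll":-0.0917},
    {"gripper":0.2,"dx":0.025,"dy":0.1063,"dz":0,"roll":-0.1417},
    {"gripper":0.2,"dx":0.0375,"dy":0.15,"dz":0,"roll":-0.1917},
    {"gripper":0.2,"dx":0.05,"dy":0.1938,"dz":0,"roll":-0.2417},
  ],
)

```text
time_s: 13.12
tool_pos: [544.7, -131.2, 149.0]
tool_rot: [-0.0, 0.977, 0.212, -0.0]
force: [1.2, -0.3, -0.5]
finger_gap: 32.2
grasp_force: 38.6
```

In the tool's units: 19 cm / 80 = 0.2375, 16 cm / 80 = 0.2, -24 degrees / 120 = -0.2.

>>> apply_moves(
  deltas=[
    {"gripper":0.2,"dx":0.0125,"dy":0.05,"dz":0,"roll":-0.05},
    {"gripper":0.2,"dx":0.025,"dy":0.1,"dz":0,"roll":-0.1},
    {"gripper":0.2,"dx":0.0375,"dy":0.15,"dz":0,"roll":-0.15},
    {"gripper":0.2,"dx":0.0488,"dy":0.2,"dz":0,"roll":-0.2},
    {"gripper":0.2,"dx":0.0488,"dy":0.2375,"dz":0,"roll":-0.2},
  ],
)

```text
time_s: 13.53
tool_pos: [585.2, 60.6, 149.4]
tool_rot: [-0.001, 1.0, 0.006, 0.001]
force: [0.0, -0.1, -1.6]
finger_gap: 32.4
grasp_force: 38.7
```

In the tool's units: 4.5 cm / 80 = 0.0563, 2.5 cm / 80 = 0.0313.

>>> apply_moves(
  deltas=[
    {"gripper":0.2,"dx":0,"dy":0.0313,"dz":0,"roll":0},
    {"gripper":0.2,"dx":0,"dy":0.0563,"dz":0,"roll":0},
    {"gripper":0.2,"dx":0,"dy":0.0563,"dz":0,"roll":0},
    {"gripper":0.2,"dx":0,"dy":0.0563,"dz":0,"roll":0},
    {"gripper":0.2,"dx":0,"dy":0.0563,"dz":0,"roll":0},
  ],
)

```text
time_s: 13.95
tool_pos: [583.6, 101.9, 149.0]
tool_rot: [0.0, 1.0, 0.008, -0.001]
force: [0.6, -0.6, -0.9]
finger_gap: 32.5
grasp_force: 38.7
```

In the tool's units: -7.5 cm / 80 = -0.0938, -6.5 cm / 80 = -0.0813.

>>> apply_moves(
  deltas=[
    {"gripper":0.2,"dx":0.0013,"dy":0.0038,"dz":-0.025,"roll":0},
    {"gripper":0.2,"dx":0.0013,"dy":0.0038,"dz":-0.0563,"roll":0},
    {"gripper":0.2,"dx":0.0013,"dy":0.0038,"dz":-0.0813,"roll":0},
    {"gripper":0.2,"dx":0.0013,"dy":0.0038,"dz":-0.0938,"roll":0},
    {"gripper":0.2,"dx":0.0013,"dy":0.0038,"dz":-0.0938,"roll":0},
  ],
)

```text
time_s: 14.37
tool_pos: [582.4, 103.8, 71.6]
tool_rot: [0.0, 1.0, 0.007, -0.003]
force: [-0.3, 0.6, -0.7]
finger_gap: 32.1
grasp_force: 38.7
```

>>> apply_moves(
  deltas=[
    {"gripper":0.2,"dx":0,"dy":0,"dz":0,"roll":0},
    {"gripper":0.2,"dx":0,"dy":0,"dz":0,"roll":0},
    {"gripper":0.2,"dx":0,"dy":0,"dz":0,"roll":0},
  ],
)

```text
time_s: 14.62
tool_pos: [586.6, 105.2, 76.4]
tool_rot: [-0.0, 1.0, 0.007, 0.002]
force: [-0.2, 0.4, -0.6]
finger_gap: 32.4
grasp_force: 38.8
```

Run:
```python
from h import *
S=imaging.capture("scene");o=bot.get_obs();print(o["tool_pos"],o["finger_gap"],o["grasp_force"],o["force"])
cv2.imwrite("pics/c9.png",cv2.resize(S["frame"][170:270,220:340],(720,600)))
```

```text
[586.47401347 105.34357111  76.3656018 ] 32.220622153028145 38.75083138944319 [-0.48202557 -0.70925481 -0.14726238]
```

View pics/c9.png

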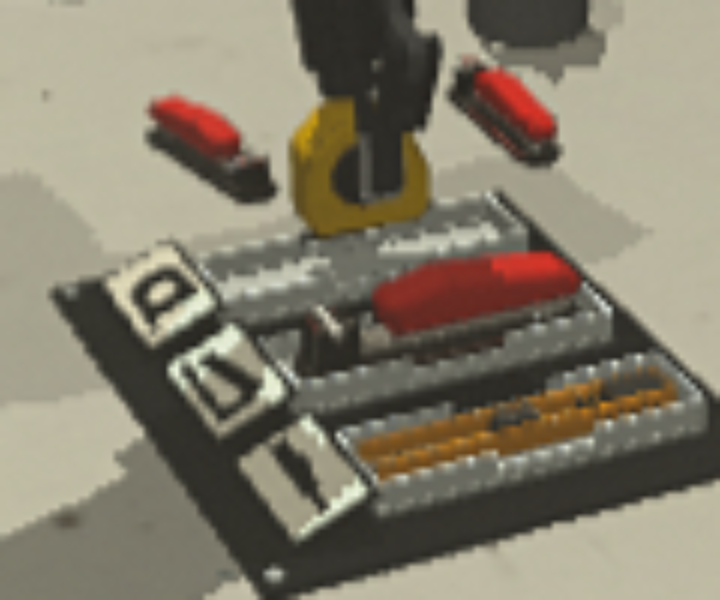

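The tape measure is held upright over its bay at (360,170), and the stapler is seated in the middle bay. Lowering.

In the tool's units: -2.2 cm / 80 = -0.0275, -0.05 cm / 80 = -0.0006.

>>> apply_moves(
  deltas=[
    {"gripper":0.2,"dx":0,"dy":-0.0006,"dz":-0.0088,"roll":0},
    {"gripper":0.2,"dx":0,"dy":-0.0006,"dz":-0.0163,"roll":0},
    {"gripper":0.2,"dx":0,"dy":-0.0006,"dz":-0.0225,"roll":0},
    {"gripper":0.2,"dx":0,"dy":-0.0006,"dz":-0.0263,"roll":0},
    {"gripper":0.2,"dx":0,"dy":-0.0006,"dz":-0.0275,"roll":0},
  ],
)

```text
time_s: 15.08
tool_pos: [584.1, 104.9, 51.5]
tool_rot: [0.0, 1.0, 0.008, -0.001]
force: [-0.4, -0.2, -1.7]
finger_gap: 32.2
grasp_force: 38.7
```

In the tool's units: -0.3 cm / 80 = -0.0038, -0.2 cm / 80 = -0.0025.

>>> apply_moves(
  deltas=[
    {"gripper":0.2,"dx":0,"dy":0,"dz":-0.0013,"roll":0},
    {"gripper":0.2,"dx":0,"dy":0,"dz":-0.0025,"roll":0},
    {"gripper":0.2,"dx":0,"dy":0,"dz":-0.0038,"roll":0},
    {"gripper":0.2,"dx":0,"dy":0,"dz":-0.0038,"roll":0},
    {"gripper":0.2,"dx":0,"dy":0,"dz":-0.0038,"roll":0},
  ],
)

```text
time_s: 15.5
tool_pos: [585.2, 104.9, 49.8]
tool_rot: [-0.0, 1.0, 0.007, 0.0]
force: [-0.4, -0.3, -1.3]
finger_gap: 32.1
grasp_force: 38.7
```

In the tool's units: -0.1 cm / 80 = -0.0013.

>>> apply_moves(
  deltas=[
    {"gripper":0.2,"dx":0,"dy":0,"dz":-0.0013,"roll":0},
    {"gripper":0.2,"dx":0,"dy":0,"dz":-0.0013,"roll":0},
    {"gripper":0.2,"dx":0,"dy":0,"dz":-0.0013,"roll":0},
  ],
)

```text
time_s: 15.75
tool_pos: [585.4, 105.0, 49.2]
tool_rot: [-0.0, 1.0, 0.007, 0.0]
force: [-0.5, 0.5, 2.8]
finger_gap: 31.9
grasp_force: 39.0
```

Contact. Releasing and going up.

>>> apply_moves(
  deltas=[
    {"gripper":0.45,"dx":0,"dy":0,"dz":0,"roll":0},
    {"gripper":0.55,"dx":0,"dy":0,"dz":0,"roll":0},
    {"gripper":0.6,"dx":0,"dy":0,"dz":0,"roll":0},
    {"gripper":0.6,"dx":0,"dy":0,"dz":0,"roll":0},
    {"gripper":0.6,"dx":0,"dy":0,"dz":0,"roll":0},
  ],
)

```text
time_s: 16.17
tool_pos: [585.0, 104.9, 48.6]
tool_rot: [-0.0, 1.0, 0.007, -0.0]
force: [0.6, 0.4, 0.1]
finger_gap: 51.1
grasp_force: 0.0
```

In the tool's units: 16 cm / 80 = 0.2, 13 cm / 80 = 0.1625.

>>> apply_moves(
  deltas=[
    {"gripper":0.6,"dx":0,"dy":0,"dz":0.025,"roll":0},
    {"gripper":0.6,"dx":0,"dy":0,"dz":0.0625,"roll":0},
    {"gripper":0.6,"dx":0,"dy":0,"dz":0.1125,"roll":0},
    {"gripper":0.6,"dx":0,"dy":0,"dz":0.1625,"roll":0},
    {"gripper":0.6,"dx":0,"dy":0,"dz":0.2,"roll":0},
  ],
)

```text
time_s: 16.58
tool_pos: [586.0, 105.0, 212.0]
tool_rot: [-0.0, 1.0, 0.007, 0.002]
force: [0.2, -0.6, 0.1]
finger_gap: 51.1
grasp_force: 0.0
```

In the tool's units: 15 cm / 80 = 0.1875, -12 cm / 80 = -0.15.

>>> apply_moves(
  deltas=[
    {"gripper":0.6,"dx":-0.0313,"dy":0.0375,"dz":0.0125,"roll":0},
    {"gripper":0.6,"dx":-0.0625,"dy":0.075,"dz":0.0125,"roll":0},
    {"gripper":0.6,"dx":-0.0938,"dy":0.1125,"dz":0.0125,"roll":0},
    {"gripper":0.6,"dx":-0.125,"dy":0.15,"dz":0.0125,"roll":0},
    {"gripper":0.6,"dx":-0.15,"dy":0.1875,"dz":0.0125,"roll":0},
  ],
)

```text
time_s: 17.0
tool_pos: [463.0, 255.7, 218.8]
tool_rot: [-0.0, 1.0, 0.007, -0.0]
force: [1.7, -0.0, -0.7]
finger_gap: 51.2
grasp_force: 0.0
```

In the tool's units: 6 cm / 80 = 0.075, -4 cm / 80 = -0.05.

>>> apply_moves(
  deltas=[
    {"gripper":0.6,"dx":-0.025,"dy":0.0375,"dz":0,"roll":0},
    {"gripper":0.6,"dx":-0.05,"dy":0.075,"dz":0,"roll":0},
    {"gripper":0.6,"dx":-0.05,"dy":0.075,"dz":0,"roll":0},
    {"gripper":0.6,"dx":-0.05,"dy":0.075,"dz":0,"roll":0},
    {"gripper":0.6,"dx":-0.05,"dy":0.075,"dz":0,"roll":0},
  ],
)

```text
time_s: 17.42
tool_pos: [425.2, 314.7, 218.7]
tool_rot: [0.0, 1.0, 0.008, 0.0]
force: [-0.5, -0.0, 0.3]
finger_gap: 51.4
grasp_force: 0.0
```

Run:
```python
from h import *
T=imaging.capture("top");S=imaging.capture("scene");o=bot.get_obs();print(o["tool_pos"],o["time_s"])
for q,near,parts in(("stapler",(585,15),STP(9)),("tape_measure",(584,105),[box(33,68,9,50),box(33,30,9,70)]),("cutter",(585,-75),[box(22,152,9,26)])):
    L=[d for d in spotter.outline_of(q,T) if np.linalg.norm(at(T,d["bbox"][:2],30)[:2]-near)<60]
    if L: print(q,fit([(T,L[0]["region"])],parts,(*near,-1.57)))
a=cv2.resize(T["frame"][185:315,185:335],(400,347)); b=cv2.resize(S["frame"][170:280,220:347],(400,347))
cv2.imwrite("pics/c10.png",np.hstack([a,b]))
```

```text
[425.76511491 313.93243215 218.62697636] 17.5167
stapler (array([582.91570123,  17.14132539,  -1.54325987]), np.float64(0.15643084817608854))
tape_measure (array([582.63087893, 105.52921438,  -1.54247323]), np.float64(0.462071036280032))
cutter (array([586.0913536 , -73.66482145,  -1.54907196]), np.float64(0.20403469822025597))
```

View pics/c10.png

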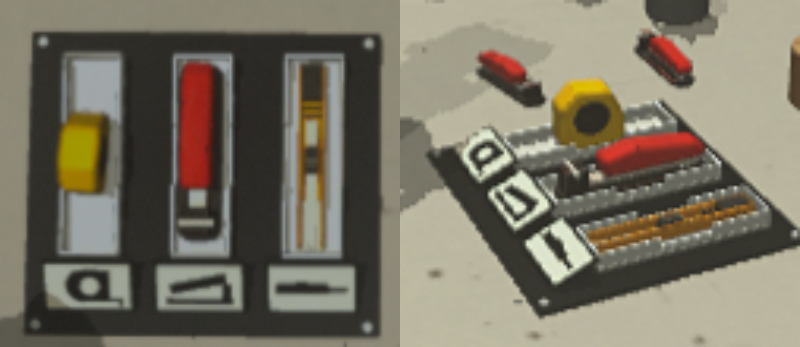

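Both tools are seated in their own bays (tape measure at (83,150), stapler at (197,150) in the left crop), and the cutter hasn't moved.

```bash
python3 -c "
from plant import bot
print(bot.close_job())"
```

```text
the job is handed in; nothing more can be done
None
```

The stapler is in its own bay and the tape measure stands upright in its own, both released; the final pictures show both seated and the cutter unmoved. I handed the job in at about 17.5 s, but no verdict came back.

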